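# Lock the swapped modules of an LED panel through its frame windows

### The job

The LED video panel lies face down on its foam pad, and two of its four modules have just been swapped: their cam levers still stand up, each inside its own window of the frame. Reach in through those two windows and press both raised levers down until they lie fully flat like the other two, touching nothing of the panel but the levers (a knock on the frame shears lamps off its face) and not leaning hard on them, then draw the hand clear out of the panel. Do not pull any lever up, and leave the screwdriver, the screw pot and the meter where they are.

Things in the scene. Friction and masses are not known exactly. Their poses are not given: they have to be found in the camera images.
- cabinet: The LED video panel, fixed: a grey die-cast frame 337 mm (its x) by 600 mm (its y), lying face down on a red foam pad (390 x 650 x 20 mm). Origin on the bench under its centre, z up. Frame, ribs and power box reach 102 mm above the bench (the box's thin cover sheet 104, screws and sockets on it 106); the black module backs seen in the windows lie at 38 mm.
- rear (a point): Centre of the panel's upper (rear) plane, on the power box, which fills |y| < 70 mm; axes as the cabinet's. Each side of the box are two windows with a cam latch each, 131 mm (x) by 96 mm (y), centred at x = -78 and +78, y = -118 and +118 mm from here; walls straight down to the module backs. The outer windows have no latch.
- latch_a: A cam latch: aluminium lever on a steel stud, midway (y) in one of the four windows; all four latches are alike and their windows are drawn at random. Origin on the frame's lug under the stud, 44 mm above the bench, 31 mm from the window's -x wall; axes parallel to the cabinet's. The lever's hinge pin runs along y, 11.5 mm above this origin.
- lever_a (a joint): Lever angle of latch_a, rad: 0 = flat (locked, a firm stop), growing as its tip rises; a raised lever starts at 0.6 to 0.9, travel ends at 1.3. A stiff hinge, 0.35 N m (about 9 N pressed down 40 mm from the pin); it stays where it is left.
- pad_a (a point): Top centre of lever a's thumb pad, 51 mm out from the hinge pin, 7 mm above the pin when flat; turns with the lever. The lever points from the pin to the latch's +x: 66 mm from pin to tip, 6 mm thick, 16 mm wide, the outer 30 mm a pad 24 mm wide. Flat, its top face is 62.5 mm above the bench, 40 mm below the frame's rear plane.
- latch_b: Cam latch b, the same as latch_a, in another of the four windows.
- lever_b (a joint): Lever angle of latch_b, read and behaving as lever_a.
- pad_b (a point): The same point as pad_a, on lever b.
- latch_c: Cam latch c, the same as latch_a, in another of the four windows.
- lever_c (a joint): Lever angle of latch_c, read and behaving as lever_a.
- pad_c (a point): The same point as pad_a, on lever c.
- latch_d: Cam latch d, the same as latch_a, in another of the four windows.
- lever_d (a joint): Lever angle of latch_d, read and behaving as lever_a.
- pad_d (a point): The same point as pad_a, on lever d.
- screwdriver: Loose hand screwdriver, 200 mm long, lying along the panel's x on the power box cover, its handle 26 mm thick. Leave it.
- pot: Loose round red screw pot, 84 mm across, 85 mm high, standing on the bench beyond the panel's -y end. Origin at its foot. Leave it.
- meter: Loose orange multimeter, 150 x 76 x 44 mm, lying on the bench beyond the panel's +y end. Origin under its centre. Leave it.

How it is judged:
By the outcome, as a careful person would: the job done as asked, in the order asked, and still so for the second after the job is handed in, with the robot touching nothing.
It also fails if it takes over 64 s, if anything falls off the work surface, if the arm or the gripper's body presses on something with over 40 N, if the wrist force passes 120 N, or if a joint passes its speed limit or range.

### The arm

A 6-joint arm with a two-finger parallel gripper is mounted at the origin on the work surface. World frame = base frame: x ahead of the robot, y to its left, z up, the work surface at z = 0. Lengths are in m, angles in degrees, forces in N, time in s.
With the tool pointing down it reaches from about 0.325 to 0.875 m from the base axis. Payload 4.4 kg.
Tool frame: the origin (TCP) lies midway between the tips of the shut fingers; the grasp point (between the pads) lies 19 mm behind it (bot.grip_depth is the z of the grasp point in the tool frame, in m); z points along the fingers, y is the line along which they close (so a half turn about z gives the same grasp; the last joint's range is limited). The gripper opens to 85 mm and grips with 20 to 120 N. Pads are 22 mm wide; open, the fingers measure 114 mm over their backs; the gripper's body (76 mm by 85 mm) begins 54 mm behind the grasp point. The pads swing forward as they close: fully open they stand 13 mm farther back than shut.
Start: joints at [-75.373, 11.837, 88.321, -0, 79.842, -8.623], TCP at [0.227, -0.528, 0.196] pointing down, gripper open.
Joint ranges: [-156.59, 156.59], [-49.26, 127.26], [12.9, 141.05], [-63.56, 243.56], [4.71, 150.69], [-161.64, 161.64]. Speed limits (degrees/s): [159.86, 159.86, 180, 180, 180, 180].

### API

Orientations are given as a 3x3 rotation matrix whose columns are the frame's x, y, z axes.
In Python, from bench import sensors, camera, camera_model, order, bot gives the robot as it stands.
- The arm moves only by the tool send_rows, never from a script. Its argument "plan" is a list of rows, each a list of 7 numbers: the shift along the tool's x, y, z in m, then the turn, a rotation vector about the tool's x, y, z in rad, then the opening, from 0 (shut) to 1 (fully open). In form: [[dx, dy, dz, wx, wy, wz, grip], ...]. A call has 1 to 5 rows; each row is the pose to reach, as a shift and turn from the pose commanded when the call began, along the tool's axes at that moment; what a row does not reach only later rows make up. A row lasts 1/10 s, in which the tool goes at most 50 mm and 8.59 degrees, less where a joint would pass 70% of its speed; a pose out of reach is approached as far as the arm can. A call with a gripper value outside its range is refused whole. The fingers move at their own pace and stop on an object; "grip_force" is the grip in N (left out, the last holds). Time passes only in rows, so rows that repeat a pose let the fingers close. It gives the time, the measured TCP pose, the force, the opening and the grip force at its end, in the units of the state.
- sensors.observe(): the state, without advancing time (a new reading comes with each control period).
- camera(name): name is "side" or "top"; returns the picture (420x560x3 uint8, blue, green, red); there is no depth.
- camera_model(name): a dict with "vfov" (degrees; the focal length in pixels is half the picture's height over the tangent of half this angle, whatever the lens; pixels are square), "cx", "cy" (the principal point, pixels), "distortion" ([k1, k2, p1, p2, k3] as OpenCV has them; the pictures are not rectified), "extrinsics" (4x4, takes a point from camera to world coordinates). Camera axes: x right, y down, z forward; pixel columns grow to the right and rows downward; lengths in m; the calibration is good to about 2 mm. A picture is of the moment at which its call begins. camera_model takes no time and is no camera call.
- order.sign_off(): hands the job in; it is judged then, once.
The state is a dict: "clock": time; "qpos": joint angles; "qd": joint speeds; "joint_efforts": joint torques, N m; "ee_pos": TCP position; "ee_rot": TCP orientation; "wrist_force": force on the tool from outside, world axes, zero at the start; "torque": the same for the moment, N m; "opening": finger opening in m; "gripper_force": force on a finger pad.
Only numpy, scipy, OpenCV 4.12 (cv2) and the standard library are available. Lean on these libraries where they do the work, as an engineer would, in place of code of your own. Each camera call takes 0.05 s, during which the arm holds its last target. There are 200 camera calls.

## Working session

There is one attempt and no reset: what is moved stays moved. The work goes in short steps, Python scripts to look and compute and a tool call to move; the robot and the scene stay as the last step left them, time stands still between calls to the robot, and variables do not carry over. Pictures are saved under pics/ and viewed, at most 10 in all, crops included, and the job is handed in when it is done.

Besides the shell and the picture viewer there is one more tool, called after "Emit:" in YAML: its name, and indented under it one key for each argument. send_rows: Moves the arm, as the interface text tells. Its arguments: {"type":"object","properties":{"plan":{"type":"array"},"grip_force":{"type":"number"}},"required":["plan"]}

```bash
mkdir -p pics
python3 - <<'E'
from bench import *
import cv2
for n in("top","side"):
    cv2.imwrite(f"pics/{n}0.png",camera(n)); m=camera_model(n); print(n,m)
print(sensors.observe())
E
```

```text
top {'vfov': 48.71576209068546, 'cx': 274.33186395475747, 'cy': 204.75293355099566, 'distortion': array([-0.01428455,  0.        ,  0.        ,  0.        ,  0.        ]), 'extrinsics': array([[ 0.01245948, -0.99071729,  0.13536621,  0.41441206],
       [-0.99976046, -0.01477895, -0.01614337,  0.02197531],
       [ 0.01799409, -0.13513265, -0.99066411,  1.21688576],
       [ 0.        ,  0.        ,  0.        ,  1.        ]])}
side {'vfov': 52.943160335677895, 'cx': 275.51854150658886, 'cy': 200.84625597174494, 'distortion': array([-0.05934592,  0.        ,  0.        ,  0.        ,  0.        ]), 'extrinsics': array([[-0.9883889 , -0.09681126,  0.11711086,  0.39801176],
       [-0.15187859,  0.65230766, -0.74258172,  0.91182051],
       [-0.00450204, -0.75174616, -0.65943721,  0.90588904],
       [ 0.        ,  0.        ,  0.        ,  1.        ]])}
{'clock': 0.1, 'qpos': array([-7.53728991e+01,  1.18814745e+01,  8.83998933e+01,  2.46981931e-04,
        7.98408974e+01, -8.62545726e+00]), 'qd': array([-0.03792051, -0.07847387, -0.18333782, -0.0412123 , -0.02624085,
       -0.00667229]), 'joint_efforts': array([-3.80419960e-04, -3.84090614e+01, -2.92548180e+01, -9.56353733e-05,
        4.85979079e-03,  2.20915399e-05]), 'ee_pos': array([ 0.2267703 , -0.52754405,  0.19479392]), 'ee_rot': array([[ 9.18773973e-01,  3.94783612e-01, -5.34769262e-04],
       [ 3.94783841e-01, -9.18771708e-01,  2.06583948e-03],
       [ 3.24228707e-04, -2.10915781e-03, -9.99997723e-01]]), 'wrist_force': array([0.11815963, 0.33476608, 0.40943475]), 'torque': array([-0.02785201,  0.01144625,  0.05856509]), 'gripper_force': 0.0, 'opening': 0.08541465303515715}
```

View pics/top0.png

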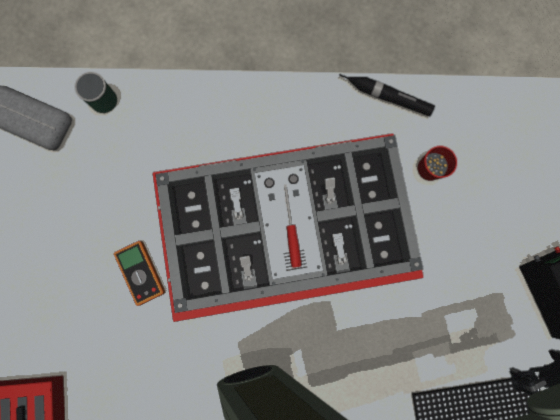

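View pics/side0.png

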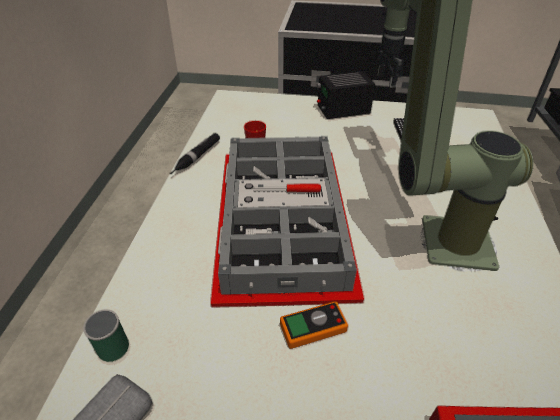

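The top view shows the panel with corner screws near (162,178), (391,141), (417,265) and (180,306), and latches near (237,203), (330,192), (248,268) and (340,248). In the side view the levers at about (262,173) and (318,224) stand up, which puts them in the windows (+x,-y) and (-x,+y). Next I'll measure the frame and the levers.

```bash
cat > h.py <<'E'
import numpy as np, cv2
from bench import *
def K(n,m=None):
    m=m or camera_model(n); f=210/np.tan(np.radians(m["vfov"]/2))
    return np.array([[f,0,m["cx"]],[0,f,m["cy"]],[0,0,1]]),m["distortion"],m["extrinsics"]
def ray(n,uv):
    k,d,E=K(n); p=cv2.undistortPoints(np.array(uv,float).reshape(-1,1,2),k,d).reshape(-1,2)
    return E[:3,3],np.c_[p,np.ones(len(p))]@E[:3,:3].T
def onplane(n,uv,z):
    o,r=ray(n,uv); return o+r*((z-o[2])/r[:,2])[:,None]
def proj(n,P):
    k,d,E=K(n); R=E[:3,:3].T
    return cv2.projectPoints(np.array(P,float).reshape(-1,3),cv2.Rodrigues(R)[0],-R@E[:3,3],k,d)[0].reshape(-1,2)
E
python3 - <<'E'
from h import *
t=cv2.imread("pics/top0.png"); s=cv2.imread("pics/side0.png")
cv2.imwrite("pics/topc.png",cv2.resize(t[125:325,145:430],(798,560),interpolation=cv2.INTER_CUBIC))
cv2.imwrite("pics/sidec.png",cv2.resize(s[130:300,210:360],(529,600),interpolation=cv2.INTER_CUBIC))
# rough rear plane mask: grey mid-brightness low sat, near panel
uv=[(162,178),(391,141),(417,265),(180,306)]
P=onplane("top",uv,.102);print(P.round(4))
E
```

```text
[[ 0.6285  0.2784  0.102 ]
 [ 0.7311 -0.2844  0.102 ]
 [ 0.4259 -0.3406  0.102 ]
 [ 0.3233  0.2226  0.102 ]]
```

View pics/topc.png

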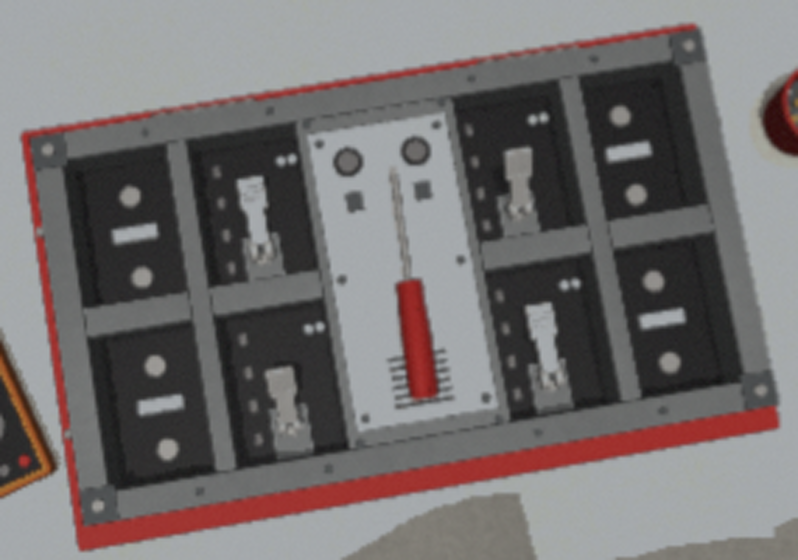

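View pics/sidec.png

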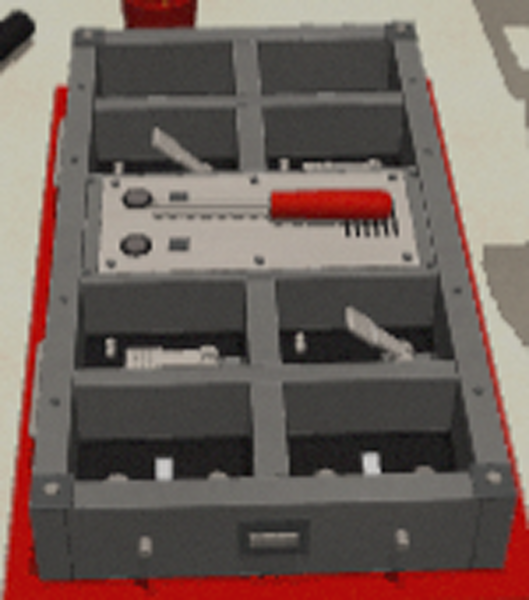

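Both crops agree: the raised levers are in (+x,-y), upper right of the top view, and (-x,+y), lower left. The corner screws in the top crop are at (47,150), (688,45), (761,390) and (97,505). Next I'll work out the panel pose and lever angles.

```bash
cat > pose.py <<'E'
from h import *
c=np.array([(47,150),(688,45),(761,390),(97,505)],float)
uv=np.array([145,125])+(c+.5)/2.8-.5
P=onplane("top",uv,.102)
s=np.array([(404,30),(84,37),(51,488),(494,477)],float)  # -x-y, +x-y, +x+y, -x+y
us=np.array([210,130])+(s+.5)/3.528-.5
Q=onplane("side",us,.102)
Q=Q[[2,1,0,3]]
def fit(P):
    v=(P[0]-P[1])+(P[3]-P[2]); w=(P[0]-P[3])+(P[1]-P[2])
    return P.mean(0), np.degrees(np.arctan2(-v[0],v[1])), np.degrees(np.arctan2(w[1],w[0])),np.hypot(*v[:2])/2,np.hypot(*w[:2])/2
E
python3 - <<'E'
from pose import *
print(fit(P));print(fit(Q))
C=(P.mean(0)+Q.mean(0))/2; a=np.radians((fit(P)[1]+fit(Q)[1])/2)
R=np.array([[np.cos(a),-np.sin(a)],[np.sin(a),np.cos(a)]])
print("C",C,"yaw",np.degrees(a))
for nm,w in(("+x-y",(78,-118)),("-x+y",(-78,118))):
    pin=np.array(w)/1e3+[-.0345,0]
    for d in(0,.042): print(nm,d,C[:2]+R@(pin+[d,0]))
# window check: project window corners at z=.102 and .038, pins, and lever tips at angles 0.6..0.9
t=cv2.resize(cv2.imread("pics/top0.png"),None,fx=3,fy=3,interpolation=cv2.INTER_CUBIC)
sd=cv2.resize(cv2.imread("pics/side0.png"),None,fx=3,fy=3,interpolation=cv2.INTER_CUBIC)
for w in((78,-118),(-78,118),(78,118),(-78,-118)):
    w=np.array(w)/1e3
    cor=[np.r_[C[:2]+R@(w+[sx*.0655,sy*.048]),.102] for sx,sy in((-1,-1),(1,-1),(1,1),(-1,1))]
    for n,im in(("top",t),("side",sd)):
        cv2.polylines(im,[np.round(proj(n,cor)*3+1).astype(int)],True,(0,255,0),1)
        for th,col in((0,(0,255,255)),(.6,(255,255,0)),(.75,(255,0,255)),(.9,(0,0,255))):
            r=66*np.cos(th)-4*np.sin(th);z=66*np.sin(th)+4*np.cos(th)
            q=proj(n,np.r_[C[:2]+R@(w+[-.0345+r/1e3,0]),.0555+z/1e3])[0]
            cv2.circle(im,tuple(np.round(q*3+1).astype(int)),2,col,-1)
a=t[440:900,570:1110];b=sd[400:830,650:1070]
o=np.zeros((460,960,3),np.uint8);o[:460,:540]=a;o[:430,540:960]=b
cv2.imwrite("pics/chk.png",cv2.resize(o,(800,383),interpolation=cv2.INTER_AREA))
E
```

```text
(array([ 0.52833719, -0.02958259,  0.102     ]), np.float64(10.403658579505477), np.float64(10.46458059819837), np.float64(0.572459265369317), np.float64(0.3079781672956187))
(array([ 0.52700045, -0.03630097,  0.102     ]), np.float64(10.405755857885508), np.float64(10.480292379481892), np.float64(0.5703951484935997), np.float64(0.31248142213119645))
C [ 0.52766882 -0.03294178  0.102     ] yaw 10.404707218695492
+x-y 0 [ 0.59176432 -0.14114536]
+x-y 0.042 [ 0.6330737  -0.13356017]
-x+y 0 [0.3957079  0.06280041]
-x+y 0.042 [0.43701728 0.07038561]
```

View pics/chk.png

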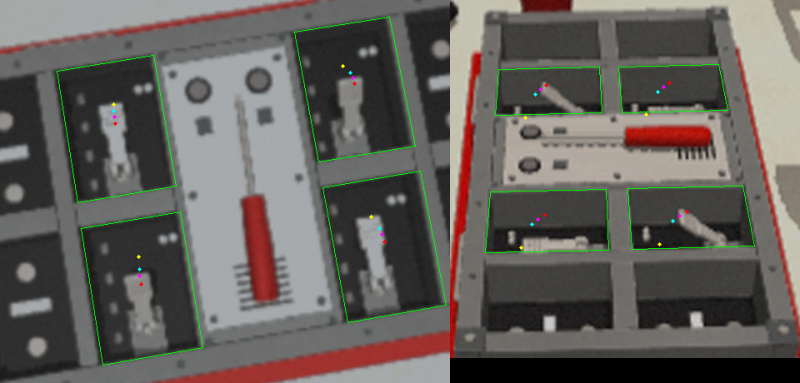

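The overlay matches: window outlines sit on the frame to within a few mm, and both raised levers are at about 0.8 rad. Now I'll approach with the fingers shut.

Emit:
send_rows:
  plan:
    - [0.015,-0.006,0,0,0,-0.07,0]
    - [0.04,-0.016,-0.002,0,0,-0.2,0]
    - [0.07,-0.027,-0.004,0,0,-0.34,0]
    - [0.1,-0.038,-0.005,0,0,-0.48,0]
    - [0.13,-0.05,-0.005,0,0,-0.62,0]
  grip_force: 20

```text
clock: 0.6
ee_pos: [0.3273, -0.43, 0.2005]
ee_rot: [[0.514, 0.858, -0.0], [0.858, -0.514, 0.001], [0.0, -0.001, -1.0]]
wrist_force: [-0.1, -0.7, 0.3]
opening: 0.0119
gripper_force: 0.0
```

```bash
cat > d.py <<'E'
import sys
from h import *
from scipy.spatial.transform import Rotation as Ro
a=np.radians(10.43); R=np.array([[-np.sin(a),np.cos(a),0],[np.cos(a),np.sin(a),0],[0,0,-1]])
o=sensors.observe(); T=np.array([float(v) for v in sys.argv[1:4]])
print("shift",(o["ee_rot"].T@(T-o["ee_pos"])).round(4),"turn",Ro.from_matrix(o["ee_rot"].T@R).as_rotvec().round(4))
print(o["clock"],o["ee_pos"].round(4),o["wrist_force"].round(2),o["opening"].round(4),o["qpos"].round(1))
E
python3 d.py 0.633 -0.132 0.19
```

```text
shift [0.4128 0.1092 0.0106] turn [-3.000e-04 -5.000e-04 -7.218e-01]Traceback (most recent call last):
  File "d.py", line 7, in <module>
    print(o["clock"],o["ee_pos"].round(4),o["wrist_force"].round(2),o["opening"].round(4),o["qpos"].round(1))
                                                                    ^^^^^^^^^^^^^^^^^^
AttributeError: 'float' object has no attribute 'round'
```

Emit:
send_rows:
  plan:
    - [0.03,0.008,0,0,0,-0.14,0]
    - [0.06,0.016,0,0,0,-0.28,0]
    - [0.09,0.024,0,0,0,-0.42,0]
    - [0.12,0.032,0,0,0,-0.56,0]
    - [0.15,0.04,0,0,0,-0.7,0]

```text
clock: 1.1
ee_pos: [0.4391, -0.3222, 0.2003]
ee_rot: [[-0.16, 0.987, -0.001], [0.987, 0.16, 0.001], [0.001, -0.001, -1.0]]
wrist_force: [0.0, 0.9, 0.3]
opening: -0.0003
gripper_force: 0.0
```

```bash
sed -i 's/o\["opening"\].round(4)/o["opening"]/' d.py; python3 d.py 0.633 -0.132 0.19
```

```text
shift [0.1567 0.2218 0.0103] turn [-0.0006 -0.0008 -0.0213]
1.1 [ 0.4391 -0.3222  0.2003] [0.02 0.91 0.35] -0.00026189763402538496 [-45.4   8.   92.3  -0.   79.8 -54.6]
```

Emit:
send_rows:
  plan:
    - [0.021,0.03,0,0,0,-0.015,0]
    - [0.042,0.06,0,0,0,-0.015,0]
    - [0.063,0.09,0,0,0,-0.015,0]
    - [0.084,0.12,0,0,0,-0.015,0]
    - [0.105,0.15,0,0,0,-0.015,0]

```text
clock: 1.6
ee_pos: [0.5712, -0.1952, 0.2002]
ee_rot: [[-0.169, 0.986, -0.001], [0.986, 0.169, 0.0], [0.001, -0.001, -1.0]]
wrist_force: [0.5, -0.9, 0.4]
opening: 0.0004
gripper_force: 0.0
```

Emit:
send_rows:
  plan:
    - [0.015,0.02,0,0,0,0,0]
    - [0.03,0.04,0,0,0,0,0]
    - [0.04,0.055,0,0,0,0,0]
    - [0.04,0.055,0,0,0,0,0]
    - [0.04,0.055,0,0,0,0,0]

```text
clock: 2.1
ee_pos: [0.6177, -0.148, 0.2003]
ee_rot: [[-0.17, 0.986, -0.001], [0.986, 0.17, -0.0], [-0.0, -0.001, -1.0]]
wrist_force: [-0.1, -0.7, -0.1]
opening: 0.0001
gripper_force: 0.0
```

```bash
python3 d.py 0.633 -0.132 0.15
python3 - <<'E'
from h import *
o=[cv2.resize(camera("top")[125:325,200:400],(400,400)),cv2.resize(camera("side")[110:310,210:410],(400,400))]
cv2.imwrite("pics/a1.png",np.hstack(o))
E
```

```text
shift [0.0132 0.0179 0.0503] turn [-0.0014  0.     -0.0116]
2.1 [ 0.6177 -0.148   0.2003] [-0.08 -0.69 -0.09] 0.0001270563710719465 [-21.3  18.9  78.9  -0.   82.2 -31. ]
```

View pics/a1.png

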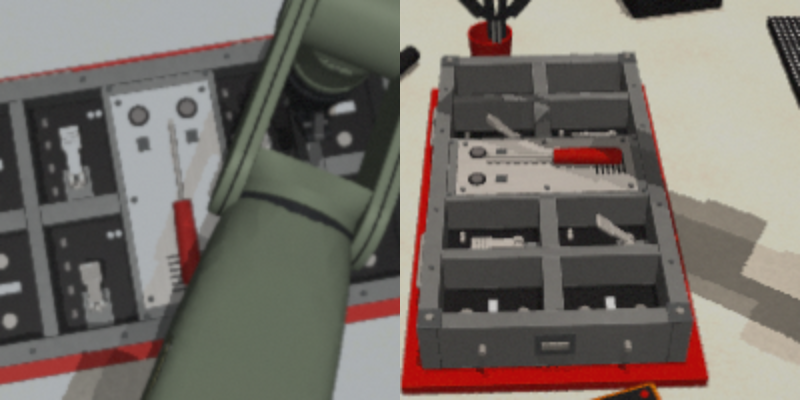

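The arm is over the right window and the shut fingers hang above it, with both levers still up. Descending.

Emit:
send_rows:
  plan:
    - [0.006,0.008,0.02,0,0,-0.011,0]
    - [0.013,0.018,0.045,0,0,-0.011,0]
    - [0.013,0.018,0.07,0,0,-0.011,0]
    - [0.013,0.018,0.08,0,0,-0.011,0]
    - [0.013,0.018,0.08,0,0,-0.011,0]

```text
clock: 2.7
ee_pos: [0.6315, -0.1324, 0.1187]
ee_rot: [[-0.179, 0.984, -0.004], [0.984, 0.179, 0.001], [0.002, -0.004, -1.0]]
wrist_force: [-0.2, 1.0, -0.8]
opening: -0.0001
gripper_force: 0.0
```

Emit:
send_rows:
  plan:
    - [0,0,0.004,0,0,0,0]
    - [0,0,0.008,0,0,0,0]
    - [0,0,0.012,0,0,0,0]
    - [0,0,0.016,0,0,0,0]
    - [0,0,0.02,0,0,0,0]

```text
clock: 3.2
ee_pos: [0.6338, -0.1321, 0.101]
ee_rot: [[-0.18, 0.984, 0.001], [0.984, 0.18, -0.0], [-0.0, 0.001, -1.0]]
wrist_force: [-0.3, -0.6, 1.0]
opening: -0.0001
gripper_force: 0.0
```

```bash
python3 d.py 0.633 -0.132 0.0625
```

```text
shift [ 0.0003 -0.0008  0.0385] turn [ 0.0006  0.0003 -0.001 ]
3.2 [ 0.6338 -0.1321  0.101 ] [-0.34 -0.58  1.02] -0.00013554582452142446 [-19.4  25.3  82.5  -0.   72.2 -29.8]
```

Emit:
send_rows:
  plan:
    - [0,0,0.003,0,0,0,0]
    - [0,0,0.006,0,0,0,0]
    - [0,0,0.009,0,0,0,0]
    - [0,0,0.012,0,0,0,0]
    - [0,0,0.015,0,0,0,0]

```text
clock: 3.7
ee_pos: [0.6337, -0.132, 0.0857]
ee_rot: [[-0.18, 0.984, 0.0], [0.984, 0.18, -0.0], [-0.0, 0.0, -1.0]]
wrist_force: [0.7, -0.4, -0.0]
opening: 0.0002
gripper_force: 0.0
```

Emit:
send_rows:
  plan:
    - [0,0,0.003,0,0,0,0]
    - [0,0,0.006,0,0,0,0]
    - [0,0,0.009,0,0,0,0]
    - [0,0,0.012,0,0,0,0]
    - [0,0,0.014,0,0,0,0]

```text
clock: 4.2
ee_pos: [0.6335, -0.132, 0.0715]
ee_rot: [[-0.18, 0.984, -0.0], [0.984, 0.18, 0.0], [0.0, -0.0, -1.0]]
wrist_force: [-0.4, -0.6, 1.9]
opening: 0.0
gripper_force: 2.0
```

Force is lower than expected at this depth, so I'll look.

Run:
```python
from h import *
o=[cv2.resize(camera("top")[150:250,280:380],(400,400),interpolation=2),cv2.resize(camera("side")[125:225,220:320],(400,400),interpolation=2)]
cv2.imwrite("pics/a2.png",np.hstack(o))
o=sensors.observe();print(o["wrist_force"],o["torque"])
```

```text
[-0.24166374  0.01865599  0.04027401] [ 0.02642093  0.03256938 -0.00508293]
```

View pics/a2.png

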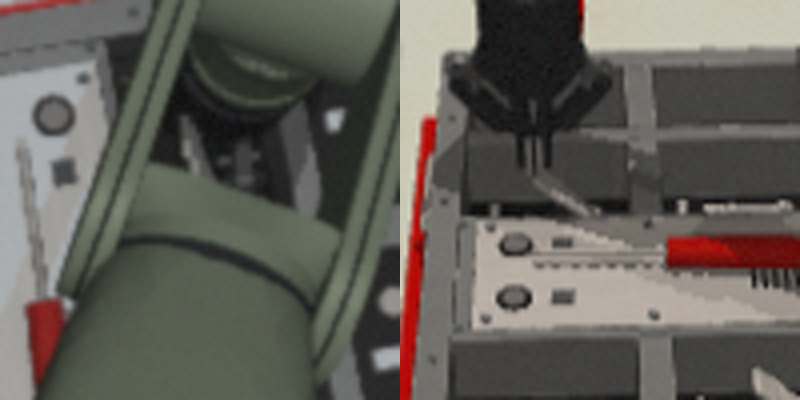

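Run:
```python
from h import *
p=np.array([.6335,-.132,.0715]);x=np.array([.984,.18,0]);y=np.array([-.18,.984,0])
f=lambda n,q:((proj(n,q)-{"side":(220,125),"top":(280,150)}[n])*4).round(0).tolist()
for n in("side","top"):
    print(n,"tcp",f(n,p),"edge+x",f(n,p+.0145*x),"edge-x",f(n,p-.0145*x))
    pin=np.array([.5917,-.141,.0555])
    for th in(.3,.45,.6,.75,.9):
        print(th,f(n,pin+.066*(np.cos(th)*x+np.sin(th)*np.array([0,0,1]))),end=" ")
    print("pin",f(n,pin))
```

```text
side tcp [[134.0, 208.0]] edge+x [[116.0, 208.0]] edge-x [[152.0, 208.0]]
0.3 [[109.0, 204.0]] 0.45 [[113.0, 195.0]] 0.6 [[118.0, 186.0]] 0.75 [[126.0, 178.0]] 0.9 [[135.0, 171.0]] pin [[188.0, 222.0]]
top tcp [[194.0, 124.0]] edge+x [[189.0, 101.0]] edge-x [[198.0, 146.0]]
0.3 [[191.0, 91.0]] 0.45 [[194.0, 93.0]] 0.6 [[197.0, 98.0]] 0.75 [[200.0, 106.0]] 0.9 [[204.0, 115.0]] pin [[205.0, 193.0]]
```

Run:
```python
from h import *
a=camera("side")[140:190,235:285].astype(float); b=cv2.imread("pics/side0.png")[140:190,235:285].astype(float)
g=lambda i:cv2.resize(np.clip(255*(i/255)**.5,0,255).astype(np.uint8),(400,400),interpolation=cv2.INTER_CUBIC)
cv2.imwrite("pics/a3.png",np.hstack([g(a),g(b)]))
```

```text
(no output)
```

View pics/a3.png

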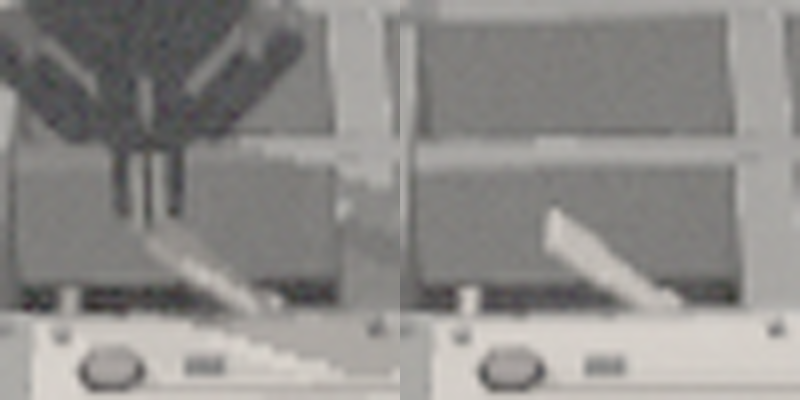

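Run:
```python
from h import *
print("a1 tip predicted",(proj("side",[.6177,-.148,.2003])-[210,110])*2, (proj("top",[.6177,-.148,.2003])-[200,125])*2)
o=sensors.observe();print(o["ee_pos"],o["clock"],o["wrist_force"],o["gripper_force"],o["opening"])
for z in(.0715,.09,.1,.11): print(z,proj("side",[.6335,-.132,z]))
```

```text
a1 tip predicted [[96.10734739 61.62352178]] [[286.49019362 104.51391233]]
[ 0.63372814 -0.13207562  0.07194091] 4.35 [-0.37295027 -1.21601681  0.71618474] 0.0 0.0003028646827943264
0.0715 [[253.56217835 177.02723617]]
0.09 [[253.338054   172.43993804]]
0.1 [[253.2153486  169.92589694]]
0.11 [[253.09153366 167.38728754]]
```

Run:
```python
from h import *
a=cv2.cvtColor(camera("side"),6)[158:184,244:270]; b=cv2.cvtColor(cv2.imread("pics/side0.png"),6)[158:184,244:270]
print("cols 244..269 rows 158..");
for i in range(26): print(158+i," ".join("%3d"%v for v in a[i]),"|"," ".join("%3d"%v for v in b[i]))
```

```text
cols 244..269 rows 158..
158  61  61  63  62  48  20  26  25  26  26  19  34  23  28  62  68  68  64  66  72  74  89  90  90 111 110 | 106 102 102 103 101 104 102 103 118 117 119 117 121 111 110 110 110 109 110 110 108 106 108 110 108 109
159  75  70  73  74  67  28  29  50  55  34  68  50  30  34  74  73  73  74  74  73  73  79  74  76  90  90 | 110 109 110 112 112 111 112 110 112 112 112 112 110 111 110 109 111 112 108 112 111 113 112 113 113 111
160  72  72  72  74  73  38  30  64  70  37  82  58  28  30  65  65  63  67  68  67  64  67  67  68  69  68 |  96  98  97  97  90  97  95  92  86  89  87  85  87  85  85  84  83  85  83  84  86  86  86  87  89  85
161  66  66  66  66  67  31  30  71  73  37  85  60  29  22  62  60  62  61  61  66  60  64  60  60  60  60 |  75  75  75  73  71  72  73  72  62  65  65  63  67  66  67  60  65  66  64  63  66  65  60  64  63  60
162  60  62  60  62  62  28  29  70  79  33  85  58  29  24  59  63  61  62  62  62  64  61  61  64  62  61 |  67  66  62  66  65  65  63  64  66  57  66  65  67  65  65  60  60  67  66  60  66  63  65  64  64  64
163  
[... 3788 characters left out ...]
57 157 157 155 157 152 152 159 161 160 160 161 161 160 160
181 151 151 154 152 154 154 154 155 153 154 154 154 153 155 154 138 139 140 139 107 112 111 113 113 113 114 | 167 169 170 170 169 171 170 171 170 172 170 171 171 173 172 173 172 172 172 172 172 173 171 172 174 172
182 168 168 153 153 154 153 155 155 154 155 156 154 155 157 157 154 154 167 170 159 157 159 116 114 113 112 | 169 171 171 172 170 173 173 171 171 173 171 173 173 172 174 171 172 172 171 171 172 172 173 173 172 172
183 175 175 126 126 118 113 108 134 154 154 153 154 154 153 154 155 153 161 161 162 174 177 158 159 159 114 | 168 172 131 131 125 122 119 149 168 172 171 169 171 170 170 170 171 170 169 170 172 173 173 170 171 170
```

Emit:
send_rows:
  plan:
    - [0,0,0.001,0,0,0,0]
    - [0,0,0.002,0,0,0,0]
    - [0,0,0.003,0,0,0,0]
    - [0,0,0.004,0,0,0,0]
    - [0,0,0.005,0,0,0,0]

```text
clock: 4.9
ee_pos: [0.6359, -0.132, 0.0696]
ee_rot: [[-0.18, 0.984, 0.005], [0.984, 0.18, -0.0], [-0.001, 0.005, -1.0]]
wrist_force: [0.1, 2.2, 8.3]
opening: -0.0001
gripper_force: 4.3
```

Run:
```python
from h import *
print(proj("side",[.227,-.528,.208]),proj("top",[.227,-.528,.208]))
a=cv2.cvtColor(camera("side"),6)[160:178,244:270]
for i in range(18): print(160+i," ".join("%3d"%v for v in a[i]))
o=sensors.observe();print(o["ee_pos"],o["wrist_force"])
b=cv2.cvtColor(cv2.imread("pics/side0.png"),6)
h=b[40:110:3,365:425:3]
for i,r in enumerate(h): print(40+3*i," ".join("%3d"%v for v in r))
```

```text
[[383.83577993  90.54230848]] [[522.68733899 359.64070813]]
160  73  71  73  73  44  25  46  74  37  62  71  33  28  54  65  67  66  66  69  69  67  68  67  67  65  65
161  65  68  65  65  48  28  51  83  44  71  83  32  30  53  63  60  62  62  61  63  65  61  60  61  62  63
162  62  60  60  63  46  29  47  86  40  71  83  30  31  47  63  61  64  61  62  63  62  61  60  60  62  62
163  62  62  62  60  48  32  41  83  46  61  86  34  31  45  63  65  65  62  62  62  61  61  62  62  61  61
164  62  62  63  64  46  29  42  86  57  56  86  33  27  45  62  68  66  62  63  64  61  63  63  61  62  61
165  61  64  62  62  51  27  39  86  56  56  85  35  25  45  61  65  66  60  63  61  64  64  62  63  61  60
166  63  65  65  62  57  32  33  85  55  55  86  41  21  50  60  66  66  61  64  64  61  61  60  61  63  62
167  63  65  62  62  59  46  39  86  57  56  86  59  42  60  64  65  68  62  61  58  59  60  60  61  60  63
168  64  63  63  64  60  59  58  88  59  56  86  79  66  69  62  64  66  62  63  62  64  61  64  60  62  61
169  60  64  63  64  62  65  64  71  57  69  80  80  78  77  67  65 
[... 2272 characters left out ...]
  72  44  43  46  34  38  33  35
88  21  22  20  13  21  17  21  23  24  22  33  78  69  64  52  42  35  34  37  39
91  23  16  21  22  17  23  18  24  22  17  63  80  76  77  65  41  36  37  36  37
94  23  23  17  19  17  16  22  15  25  10  20  21  21  15  38  40  37  31  35  38
97  25  27  26  22  17  28  12  22  17  19  19  16  17  24  44  33  34  37  33  34
100  16  19  19 104  63  20  14  21  19  23  21  16  15  22  44  34  33  34  34  40
103  22  23  25 191 190 189 190 192 189 190 192 183 184 177  46  35  35  32  27  36
106  22  19  54 192 192 192 190 192 190 190 189 191 190 188  45  36  33  32  36  37
109  19  21 119 191 192 192 192 192 191 189 189 189 192 185  45  31  33  36  36  37
```

Contact at about 8 N, which matches the lever hinge, and in the picture the fingertips sit right on the lever tip. They appear about 35 mm above the reported TCP, so I'll go by force and vision. Pressing a little further to see whether the lever yields.

Emit:
send_rows:
  plan:
    - [0,0,0.001,0,0,0,0]
    - [0,0,0.002,0,0,0,0]
    - [0,0,0.003,0,0,0,0]
    - [0,0,0.004,0,0,0,0]
    - [0,0,0.004,0,0,0,0]

```text
clock: 5.45
ee_pos: [0.6384, -0.1316, 0.0672]
ee_rot: [[-0.18, 0.984, 0.01], [0.984, 0.18, -0.0], [-0.002, 0.01, -1.0]]
wrist_force: [2.2, 4.9, 9.9]
opening: -0.0002
gripper_force: 4.8
```

Run:
```python
from h import *
a=cv2.cvtColor(camera("side"),6)[160:178,244:270]
for i in range(18): print(160+i," ".join("%3d"%v for v in a[i]))
o=sensors.observe();print(o["ee_pos"],o["wrist_force"],o["torque"])
```

```text
160  73  73  67  43  23  29  47  43  45  58  29  27  32  61  66  66  66  68  66  67  68  70  67  65  63  67
161  68  64  68  53  32  24  75  56  53  78  43  28  29  65  61  64  62  60  62  64  61  60  63  61  59  60
162  61  62  60  54  28  22  83  58  49  86  47  28  33  60  62  61  59  63  60  59  64  61  63  63  62  62
163  63  65  63  55  31  30  84  67  46  86  45  25  36  61  60  64  66  62  66  61  65  61  62  60  62  58
164  63  62  63  60  31  28  85  72  45  85  48  31  33  64  61  64  67  60  61  61  63  61  63  62  63  60
165  63  61  65  63  34  28  86  73  41  87  55  32  37  60  62  67  63  61  64  61  63  63  62  62  62  61
166  64  61  64  63  29  27  75  71  41  86  58  34  36  63  64  64  64  61  61  63  62  60  62  62  60  61
167  62  64  63  59  41  28  72  70  43  86  57  32  46  61  57  65  63  61  62  60  61  59  60  63  62  57
168  62  63  65  63  58  50  76  70  33  87  76  70  59  63  63  64  63  61  59  61  60  60  62  60  60  60
169  63  62  64  65  61  60  84  82  31  81  85  79  76  61  63  67  62  60  61  64  62  61  63  61  59  63
170  66  67  62  60 
[... 254 characters left out ...]
3  83  83  75  65  63  59  62  59  64  62  62  61
173  65  63  64  64  62  62  65  63  64  78  89  99 100  85 120  82  82  78  74  62  61  61  62  62  60  58
174  63  63  63  68  68  69  66  66  66  67  70  81  96 103 139 121 122 122  84  95  65  53  51  53  50  49
175  48  44  42  46  48  50  45  48  44  45  49  44  58  79 117 134 126 141 123  94  78  62  33  36  30  29
176  77  26  24  26  17  21  18  23  26  23  14  17  16  39  68  92  96 115 131 127 121  79  71  63  99  47
177  82  29  27  15  18  26  16  21  19  25  23  24  21  24  26  34  51  65 100 120 141 120 122 131 107 119
[ 0.63835017 -0.13160753  0.06722252] [2.15157085 3.16463553 9.95168124] [ 0.6487138  -0.48017119  0.04365474]
```

The lever is turning (its tip moves down and left in the picture) at about 10 N. I'll keep descending gently, trimming the +x drift.

Emit:
send_rows:
  plan:
    - [0,-0.001,0.0015,0,0,0,0]
    - [0,-0.002,0.003,0,0,0,0]
    - [0,-0.003,0.0045,0,0,0,0]
    - [0,-0.003,0.006,0,0,0,0]
    - [0,-0.003,0.006,0,0,0,0]

```text
clock: 6.0
ee_pos: [0.6407, -0.1314, 0.0647]
ee_rot: [[-0.18, 0.983, 0.022], [0.984, 0.18, -0.0], [-0.004, 0.021, -1.0]]
wrist_force: [8.7, 7.3, 14.8]
opening: -0.0
gripper_force: 7.2
```

Run:
```python
from h import *
c=camera("side")
cv2.imwrite("pics/s4.png",c)
o=sensors.observe();print(o["ee_pos"],o["wrist_force"],o["torque"],o["qpos"],o["joint_efforts"])
a=cv2.cvtColor(c,6)[164:178,240:266]
for i in range(14): print(164+i," ".join("%3d"%v for v in a[i]))
```

```text
[ 0.64065551 -0.13144027  0.06469556] [ 7.85816894  6.82849538 14.89221201] [ 1.22130999 -1.51998272  0.01426081] [-19.38812938  27.50070377  83.94865316   0.43973194  67.36574771
 -29.92514482] [-5.75757891e+00 -3.64304996e+01 -1.66943979e+01 -2.82925598e+00
  1.81684960e+00 -1.09710268e-02]
164  63  62  64  61  65  62  62  43  31  56  87  43  72  69  32  28  50  64  63  59  66  61  61  63  64  64
165  65  62  63  63  59  63  64  47  29  59  86  44  70  75  27  26  51  61  62  62  62  64  59  62  60  64
166  63  63  62  60  63  61  62  43  27  49  84  43  71  85  31  20  54  64  63  60  61  63  62  63  62  61
167  62  64  63  60  62  65  64  46  30  42  84  44  68  85  33  25  52  63  59  64  61  61  62  62  59  62
168  61  63  63  64  63  63  65  57  37  51  84  41  72  86  42  39  58  61  63  63  62  61  63  60  63  60
169  62  65  62  65  65  61  63  63  57  62  86  44  72  86  72  69  65  62  64  59  63  59  61  60  61  62
170  65  61  62  62  63  62  63  63  63  64  74  53  67  81  83  81  79  72  55  62  65  60  63  61  59  61
171  64  63  62  64  65  65  63  64  63  61  64  67  85  82  81  83  84  79  77  73  66  65  64  63  61  61
172  65  64  65  64  62  62  66  65  62  58  61  77  97  97  84  85  86  84  82  78  69  63  60  59  62  58
173  65  65  63  65  64  63  64  63  65  62  62  65  78  93  97  91  83  86  86  84  80  74  65  63  60  62
174  63  61  61  63  64  63  61  66  69  66  68  67  66  74  83  96 114 129 123 121  88  84  81  76  55  54
175  43  42  45  46  49  42  45  46  45  49  45  45  44  45  48  65  95 120 133 134 129 126  87  83  75  52
176  23  18  55  91  78  26  21  26  17  18  16  22  21  21  20  20  46  71  99  97 121 127 128 124 124  75
177  23  21  55 106  80  28  22  17  23  20  26  20  19  22  19  22  20  19  53  46  70  92 118 129 144 125
```

The force is mostly stick friction: the lever tip swings out in +x as it goes down and drags the fingers along. I'll lift off slightly and set down about 4 mm nearer the pin, so the finger edge slides on the lever instead.

Emit:
send_rows:
  plan:
    - [0,0,-0.005,0,0,0,0]
    - [0,0,-0.012,0,0,0,0]
    - [0,-0.002,-0.016,0,0,0,0]
    - [0,-0.004,-0.016,0,0,0,0]
    - [0,-0.004,-0.016,0,0,0,0]

```text
clock: 6.55
ee_pos: [0.6255, -0.1334, 0.072]
ee_rot: [[-0.179, 0.984, -0.002], [0.984, 0.179, 0.001], [0.001, -0.002, -1.0]]
wrist_force: [-0.5, -0.1, -0.9]
opening: -0.0
gripper_force: 0.0
```

```bash
python3 d.py 0.633 -0.132 0.0625
python3 - <<'E'
from h import *
c=camera("side");a=cv2.cvtColor(c,6)[158:178,240:270]
for i in range(20): print(158+i," ".join("%3d"%v for v in a[i]))
E
```

```text
shift [0.     0.0076 0.0095] turn [-0.0019 -0.0009 -0.0016]
6.55 [ 0.6255 -0.1334  0.072 ] [-0.51 -0.12 -0.94] -1.1738699487352414e-05 [-19.8  26.3  84.7  -0.   69.1 -30.1]
158  67  69  72  70  70  67  63  62  67  62  62  25  26  27  29  36  29  29  25  30  35  66  67  67  64  66  72  87  89  87
159  73  72  71  75  73  72  73  72  74  74  71  44  28  33  69  49  49  60  27  27  49  73  74  74  73  74  76  75  76  72
160  72  73  72  71  74  70  72  72  72  72  70  50  29  39  84  55  54  81  35  26  47  66  66  65  64  71  67  67  69  67
161  67  67  67  64  65  65  68  65  66  65  64  51  28  30  85  58  55  85  42  30  45  58  66  63  63  64  59  61  61  61
162  64  63  58  62  61  62  60  63  58  60  63  54  30  29  85  56  54  85  43  25  43  61  64  65  61  60  63  64  62  61
163  66  61  61  65  65  63  60  62  61  65  63  53  31  23  87  56  58  86  45  32  44  64  64  62  61  64  62  64  61  64
164  62  58  62  63  62  60  63  61  63  63  64  52  26  24  84  58  47  89  38  31  44  63  66  66  64  63  63  62  64  61
165  59  62  60  64  62  59  62  64  65  64  64  63  31  30
[... 852 characters left out ...]
  63  75  96  96  85  83  83  84  84  79  66  65  65  64  62  62  59  60  61  61
173  65  66  63  61  61  64  65  62  62  63  64  68  79  92  96  92  84  84  84  83  80  76  68  62  63  63  60  60  59  60
174  64  63  63  64  63  60  64  66  68  69  68  66  64  73  84  96  95  91  81  86  85  83  82  76  53  57  51  54  51  52
175  42  40  40  50  47  43  43  46  51  47  43  44  47  44  50  64  80  98  98 100  92 122  87  86  74  53  37  34  34  21
176  18  21  51  90  74  31  19  14  19  26  17  23  19  13  15  21  44  65  84  81 103 126 131 121  88  75  88  65  59  38
177  17  25  52 104  80  28  26  25  24  26  19  17  19  21  20  30  23  16  49  43  70  94 118 130 128 123  94  85  88  78
```

Emit:
send_rows:
  plan:
    - [0,0,0.002,0,0,0,0]
    - [0,0,0.004,0,0,0,0]
    - [0,0,0.006,0,0,0,0]
    - [0,0,0.008,0,0,0,0]
    - [0,0,0.01,0,0,0,0]

```text
clock: 7.1
ee_pos: [0.6267, -0.1333, 0.0626]
ee_rot: [[-0.18, 0.984, -0.0], [0.984, 0.18, 0.0], [0.0, -0.0, -1.0]]
wrist_force: [-0.4, -0.1, -0.1]
opening: 0.0004
gripper_force: 0.0
```

Emit:
send_rows:
  plan:
    - [0,0,0.001,0,0,0,0]
    - [0,0,0.002,0,0,0,0]
    - [0,0,0.003,0,0,0,0]
    - [0,0,0.004,0,0,0,0]
    - [0,0,0.005,0,0,0,0]

```text
clock: 7.6
ee_pos: [0.6278, -0.1332, 0.0597]
ee_rot: [[-0.18, 0.984, 0.002], [0.984, 0.18, -0.0], [-0.001, 0.002, -1.0]]
wrist_force: [-1.6, 2.2, 6.8]
opening: 0.0002
gripper_force: 3.1
```

Emit:
send_rows:
  plan:
    - [0,0,0.0015,0,0,0,0]
    - [0,0,0.003,0,0,0,0]
    - [0,0,0.0045,0,0,0,0]
    - [0,0,0.006,0,0,0,0]
    - [0,0,0.0075,0,0,0,0]

```text
clock: 8.1
ee_pos: [0.6299, -0.1338, 0.0536]
ee_rot: [[-0.18, 0.984, 0.007], [0.984, 0.18, -0.002], [-0.003, 0.006, -1.0]]
wrist_force: [2.3, 0.9, 7.9]
opening: -0.0002
gripper_force: 3.3
```

Run:
```python
from h import *
c=camera("side");a=cv2.cvtColor(c,6)[162:179,240:266]
for i in range(17): print(162+i," ".join("%3d"%v for v in a[i]))
```

```text
162  64  64  60  61  55  43  32  40  46  37  29  32  26  32  21  27  20  16  27  30  39  52  48  39  52  59
163  63  63  63  62  64  55  55  58  59  57  40  28  21  36  34  38  35  25  29  32  57  59  61  57  63  61
164  63  63  61  61  62  64  63  61  61  60  52  31  36  73  50  51  72  33  27  45  61  62  62  62  61  64
165  62  63  62  61  64  64  63  64  64  64  56  33  31  84  57  57  85  44  27  46  61  61  61  62  59  62
166  63  64  63  62  60  62  64  62  64  65  53  26  30  88  55  52  84  46  25  41  63  62  59  61  62  62
167  61  62  62  63  60  63  65  63  63  61  53  30  25  86  57  55  87  49  32  44  60  61  62  62  63  62
168  62  64  62  62  62  64  64  62  60  61  53  28  26  84  58  45  88  45  29  45  62  60  65  58  60  62
169  62  63  65  62  62  63  64  65  62  63  71  33  24  85  65  43  84  43  27  45  61  63  65  64  60  63
170  65  63  63  63  62  61  64  61  65  63  82  31  29  85  73  44  85  44  31  50  62  62  65  60  62  61
171  64  64  62  65  62  65  65  64  65  62  85  61  52  76  72  40  87  58  42  59  62  60  64  62  62  63
172  63  64  62  64  63  63  63  62  63  61  87  81  77  82  73  41  89  79  67  63  64  63  63  58  63  61
173  61  65  62  64  66  63  64  64  64  61  94  91  85  82  72  60  81  86 100  76  54  65  66  60  64  61
174  66  66  66  64  65  60  63  66  68  66  90  99  97  92  81  81  83  87  96  85  77  76  69  59  59  55
175  42  43  42  49  48  40  39  46  49  46  57  69  81  98  98  97  89  86  89  87  87  83  79  65  47  34
176  15  18  53  92  75  29  19  18  21  28  17  24  42  66  68  84  97  98  88  95 135  86  88  83  77  74
177  21  25  53 107  80  29  21  25  25  26  23  26  22  23  32  46  65  85  70  85 120 111 132 128 129 129
178  24  30  62 109  80  28  12  23  17  12  16  37  38  31  32  29  33  50  41  55  69  93 110 110 119 121
```

Emit:
send_rows:
  plan:
    - [0,0,0.002,0,0,0,0]
    - [0,0,0.004,0,0,0,0]
    - [0,0,0.006,0,0,0,0]
    - [0,0,0.008,0,0,0,0]
    - [0,0,0.01,0,0,0,0]

```text
clock: 8.65
ee_pos: [0.6311, -0.1342, 0.0442]
ee_rot: [[-0.18, 0.984, 0.009], [0.984, 0.18, -0.002], [-0.004, 0.009, -1.0]]
wrist_force: [2.2, 1.5, 8.1]
opening: -0.0002
gripper_force: 3.7
```

Emit:
send_rows:
  plan:
    - [0,0,0.0015,0,0,0,0]
    - [0,0,0.003,0,0,0,0]
    - [0,0,0.0045,0,0,0,0]
    - [0,0,0.006,0,0,0,0]
    - [0,0,0.0075,0,0,0,0]

```text
clock: 9.15
ee_pos: [0.6322, -0.1343, 0.0372]
ee_rot: [[-0.18, 0.984, 0.012], [0.984, 0.18, -0.003], [-0.005, 0.011, -1.0]]
wrist_force: [4.2, 1.3, 8.9]
opening: -0.0
gripper_force: 3.9
```

Run:
```python
from h import *
c=camera("side")
cv2.imwrite("pics/s5.png",cv2.resize(c[130:200,225:315],(720,560),interpolation=cv2.INTER_CUBIC))
o=sensors.observe();print(o["ee_pos"],o["wrist_force"],o["torque"])
```

```text
[ 0.63207765 -0.13424346  0.03696239] [4.08283592 1.01717015 7.78410801] [ 1.45869790e-01 -7.90302527e-01  4.23691415e-04]
```

View pics/s5.png

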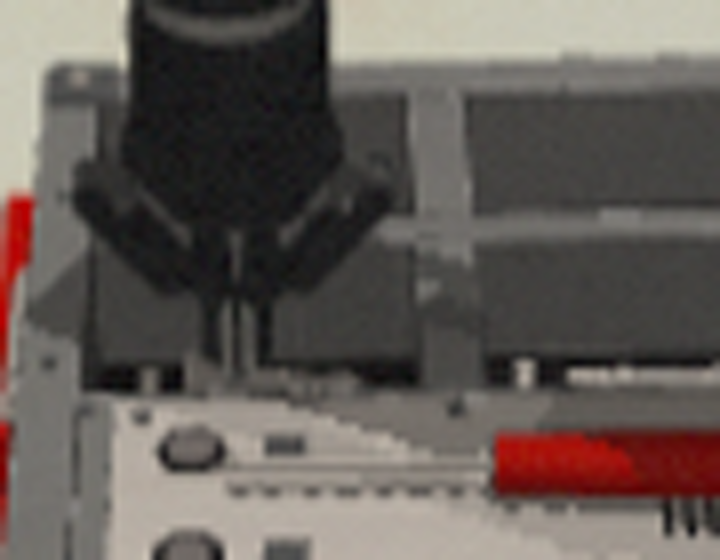

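The lever is nearly flat, with its tip at about (190,370) in the crop and the fingers central in the window. Last millimetres slowly, watching the force.

Emit:
send_rows:
  plan:
    - [0,0,0.001,0,0,0,0]
    - [0,0,0.002,0,0,0,0]
    - [0,0,0.003,0,0,0,0]
    - [0,0,0.004,0,0,0,0]
    - [0,0,0.005,0,0,0,0]

```text
clock: 9.7
ee_pos: [0.6329, -0.1342, 0.0325]
ee_rot: [[-0.18, 0.984, 0.013], [0.984, 0.18, -0.003], [-0.005, 0.012, -1.0]]
wrist_force: [5.0, 0.5, 9.1]
opening: 0.0002
gripper_force: 3.9
```

Emit:
send_rows:
  plan:
    - [0,0,0.001,0,0,0,0]
    - [0,0,0.002,0,0,0,0]
    - [0,0,0.003,0,0,0,0]

```text
clock: 10.0
ee_pos: [0.6336, -0.1341, 0.0297]
ee_rot: [[-0.18, 0.984, 0.015], [0.984, 0.18, -0.002], [-0.005, 0.014, -1.0]]
wrist_force: [6.0, 1.7, 8.1]
opening: -0.0001
gripper_force: 4.0
```

Emit:
send_rows:
  plan:
    - [0,0.001,0.001,0,0,0,0]
    - [0,0.002,0.002,0,0,0,0]
    - [0,0.003,0.003,0,0,0,0]

```text
clock: 10.3
ee_pos: [0.634, -0.134, 0.0269]
ee_rot: [[-0.18, 0.984, 0.009], [0.984, 0.18, -0.003], [-0.004, 0.008, -1.0]]
wrist_force: [-3.9, 0.7, 18.2]
opening: 0.0001
gripper_force: 9.3
```

Emit:
send_rows:
  plan:
    - [0,0,0.001,0,0,0,0]
    - [0,0,0.002,0,0,0,0]

```text
clock: 10.5
ee_pos: [0.6341, -0.134, 0.0267]
ee_rot: [[-0.18, 0.984, 0.008], [0.984, 0.18, -0.003], [-0.004, 0.008, -1.0]]
wrist_force: [-6.3, 2.2, 25.5]
opening: -0.0001
gripper_force: 12.9
```

Emit:
send_rows:
  plan:
    - [0,0,0.001,0,0,0,0]
    - [0,0,0.002,0,0,0,0]

```text
clock: 10.7
ee_pos: [0.6341, -0.134, 0.0265]
ee_rot: [[-0.18, 0.984, 0.009], [0.984, 0.18, -0.003], [-0.004, 0.008, -1.0]]
wrist_force: [-9.9, 2.6, 33.2]
opening: 0.0001
gripper_force: 16.8
```

Firm stop at z = 0.0267: the lever is flat. Withdrawing straight up.

Emit:
send_rows:
  plan:
    - [0,0,-0.01,0,0,0,0]
    - [0,0,-0.03,0,0,0,0]
    - [0,0,-0.06,0,0,0,0]
    - [0,0,-0.09,0,0,0,0]
    - [0,0,-0.12,0,0,0,0]

```text
clock: 11.2
ee_pos: [0.6294, -0.1327, 0.1387]
ee_rot: [[-0.18, 0.984, -0.0], [0.984, 0.18, 0.0], [0.0, -0.0, -1.0]]
wrist_force: [0.6, 0.0, -0.1]
opening: -0.0002
gripper_force: 0.0
```

Emit:
send_rows:
  plan:
    - [0,0,-0.02,0,0,0,0]
    - [0,0,-0.03,0,0,0,0]
    - [0,0,-0.03,0,0,0,0]

```text
clock: 11.5
ee_pos: [0.6308, -0.1331, 0.1696]
ee_rot: [[-0.18, 0.984, 0.003], [0.984, 0.18, -0.001], [-0.002, 0.003, -1.0]]
wrist_force: [-0.8, -0.2, -0.1]
opening: -0.0003
gripper_force: 0.0
```

```bash
python3 d.py 0.431 0.071 0.18
python3 - <<'E'
from h import *
c=camera("side")
a=cv2.cvtColor(c,6)[164:181,240:270]
for i in range(17): print(164+i," ".join("%3d"%v for v in a[i]))
E
```

```text
shift [ 0.2367 -0.1597 -0.0113] turn [ 0.003   0.0017 -0.001 ]
11.5 [ 0.6308 -0.1331  0.1696] [-0.76 -0.23 -0.13] -0.0003242376907506454 [-19.6  21.2  79.6   0.   79.  -30. ]
164  63  64  62  60  64  62  63  61  65  66  62  62  60  62  61  60  63  65  69  66  66  67  68  64  61  61  61  60  62  59
165  63  64  63  61  58  64  63  63  61  60  65  61  64  61  60  63  59  66  68  65  65  65  66  65  64  62  61  58  58  61
166  63  63  63  60  59  63  62  64  64  62  60  62  62  62  64  60  63  65  67  66  67  65  64  65  65  60  62  63  63  61
167  62  63  60  62  62  66  61  61  62  59  65  64  62  65  63  62  62  66  66  68  66  62  65  64  59  60  62  62  63  61
168  61  62  64  63  63  64  63  65  63  61  61  61  62  62  61  62  62  66  64  66  67  64  67  65  59  59  60  63  61  62
169  62  62  62  65  60  63  63  61  59  65  63  65  63  63  63  63  60  67  65  66  67  66  67  65  61  63  60  61  63  60
170  63  63  66  64  64  64  64  61  63  62  63  62  60  61  61  61  62  64  66  65  66  64  64  65  65  62  64  62  61  59
171  62  64  63  65  65  62  63  61  63  62  64  66  62  
[... 482 characters left out ...]
  44  46  43  46  46  47  41  35  40  38  38  39  38  42  41  35  33  36  31  29
176  23  18  56  91  76  28  17  17  24  26  16  17  16  16  21  15  15  25  28  27  32  32  27  27  29  31  69 102  99  69
177  17  24  55 106  82  30  13  72  92  74  75  75  74  74  75  75  86  73  71 104 105 109 112 113 103 112 123 128 128 121
178  22  20  59 105  79  30  16  70  87  76  76  91  89  91 123 123 101  94  96 110 110 112 117 118 112 119 109 101  99 118
179  82  82  89 102  93  81  81  90  90  75  74 105 106 104 121 120 108 107 107  88  76  75  87  89  87  91  79  78  79  97
180 154 138 120 122 135 138 140 138 139 132 135 140 141 141 141 139 141 141 140 135 131 130 134  86  85  85  85 101 106 106
```

Flat: the lever now lies as one level band at rows 177–179. Over to the second window.

Emit:
send_rows:
  plan:
    - [0.012,-0.008,0,0,0,0,0]
    - [0.036,-0.024,-0.005,0,0,0,0]
    - [0.066,-0.044,-0.01,0,0,0,0]
    - [0.096,-0.065,-0.01,0,0,0,0]
    - [0.126,-0.085,-0.01,0,0,0,0]

```text
clock: 12.05
ee_pos: [0.5209, -0.023, 0.1756]
ee_rot: [[-0.179, 0.984, -0.004], [0.984, 0.179, 0.001], [0.002, -0.004, -1.0]]
wrist_force: [0.7, -0.2, 0.6]
opening: 0.0002
gripper_force: 0.0
```

Emit:
send_rows:
  plan:
    - [0.03,-0.02,0,0,0,0,0]
    - [0.06,-0.04,0,0,0,0,0]
    - [0.085,-0.056,0,0,0,0,0]
    - [0.105,-0.07,0,0,0,0,0]
    - [0.11,-0.074,0,0,0,0,0]

```text
clock: 12.55
ee_pos: [0.4275, 0.0723, 0.1757]
ee_rot: [[-0.182, 0.983, -0.005], [0.983, 0.182, 0.001], [0.001, -0.005, -1.0]]
wrist_force: [0.4, -0.1, -1.2]
opening: -0.0003
gripper_force: 0.0
```

Emit:
send_rows:
  plan:
    - [0,0,0.005,0,0,0,0]
    - [0,0,0.01,0,0,0,0]
    - [0,0,0.01,0,0,0,0]

```text
clock: 12.85
ee_pos: [0.4305, 0.0701, 0.1664]
ee_rot: [[-0.179, 0.984, -0.003], [0.984, 0.179, -0.0], [0.0, -0.003, -1.0]]
wrist_force: [-0.5, 0.0, -0.5]
opening: 0.0004
gripper_force: 0.0
```

```bash
python3 d.py 0.431 0.070 0.085;  python3 - <<'E'
from h import *
o=sensors.observe(); p=o["ee_pos"]
print("tip pred (z+.036)",proj("side",p+[0,0,.036]), "lever tip .75/.9",[proj("side",np.array([.3957+.066*np.cos(t)*.984,.0628+.066*np.cos(t)*.18,.0605+.066*np.sin(t)])) for t in(.75,.9)])
c=camera("side");cv2.imwrite("pics/s6.png",cv2.resize(c[150:250,260:400],(784,560),interpolation=cv2.INTER_CUBIC))
E
```

```text
shift [-0.0002  0.0007  0.0814] turn [-0.0026 -0.0003 -0.0021]
12.85 [0.4305 0.0701 0.1664] [-0.48  0.05 -0.46] 0.00041290028387903807 [ -2.1  -3.8 108.7  -0.   75.3 -12.4]
tip pred (z+.036) [[313.66909722 191.83010414]] lever tip .75/.9 [array([[307.04796318, 218.75839668]]), array([[309.80922917, 216.92077593]])]
```

View pics/s6.png

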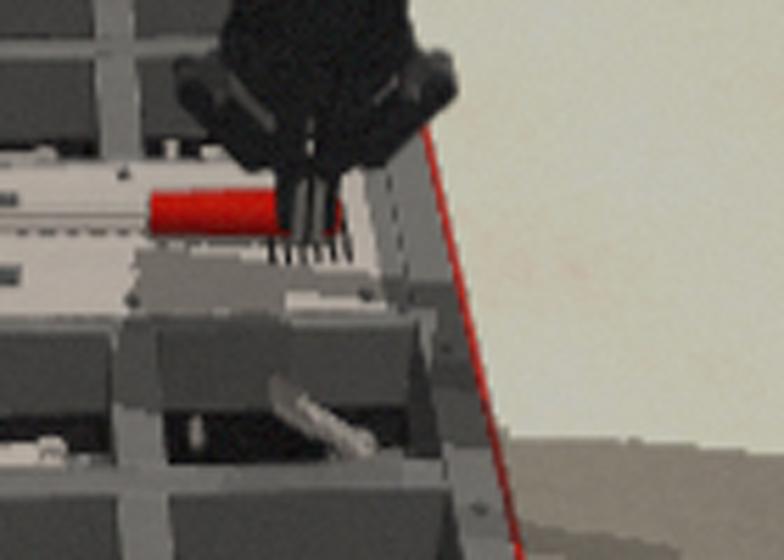

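The fingertips at about (310,245) in the crop hang centrally over the second window, and the lever tip is at (275,380). Going down.

Emit:
send_rows:
  plan:
    - [0,0.001,0.015,0,0,0,0]
    - [0,0.003,0.035,0,0,0,0]
    - [0,0.003,0.055,0,0,0,0]
    - [0,0.003,0.07,0,0,0,0]
    - [0,0.003,0.075,0,0,0,0]

```text
clock: 13.4
ee_pos: [0.4327, 0.0708, 0.0911]
ee_rot: [[-0.179, 0.984, -0.004], [0.984, 0.179, 0.0], [0.001, -0.004, -1.0]]
wrist_force: [0.1, 0.3, -0.6]
opening: 0.0004
gripper_force: 0.0
```

Emit:
send_rows:
  plan:
    - [0,0,0.003,0,0,0,0]
    - [0,0,0.006,0,0,0,0]
    - [0,0,0.009,0,0,0,0]
    - [0,0,0.012,0,0,0,0]
    - [0,0,0.015,0,0,0,0]

```text
clock: 13.9
ee_pos: [0.4341, 0.0713, 0.0781]
ee_rot: [[-0.18, 0.984, 0.001], [0.984, 0.18, -0.0], [-0.0, 0.001, -1.0]]
wrist_force: [-0.3, -0.4, -0.5]
opening: 0.0001
gripper_force: 0.0
```

Emit:
send_rows:
  plan:
    - [0,0,0.002,0,0,0,0]
    - [0,0,0.004,0,0,0,0]
    - [0,0,0.006,0,0,0,0]

```text
clock: 14.2
ee_pos: [0.4338, 0.0713, 0.0718]
ee_rot: [[-0.18, 0.984, 0.0], [0.984, 0.18, 0.0], [-0.0, 0.0, -1.0]]
wrist_force: [-0.2, -0.3, -1.0]
opening: -0.0002
gripper_force: 0.0
```

Emit:
send_rows:
  plan:
    - [0,0,0.002,0,0,0,0]
    - [0,0,0.004,0,0,0,0]
    - [0,0,0.006,0,0,0,0]

```text
clock: 14.5
ee_pos: [0.4354, 0.0715, 0.0671]
ee_rot: [[-0.18, 0.984, 0.003], [0.984, 0.18, 0.0], [-0.0, 0.003, -1.0]]
wrist_force: [0.7, 0.5, 6.8]
opening: -0.0005
gripper_force: 4.0
```

Emit:
send_rows:
  plan:
    - [0,0,0.002,0,0,0,0]
    - [0,0,0.004,0,0,0,0]
    - [0,0,0.006,0,0,0,0]

```text
clock: 14.8
ee_pos: [0.4391, 0.072, 0.063]
ee_rot: [[-0.179, 0.984, 0.011], [0.984, 0.179, 0.002], [-0.0, 0.011, -1.0]]
wrist_force: [3.8, 2.7, 10.5]
opening: -0.0002
gripper_force: 5.3
```

Run:
```python
from h import *
c=camera("side");a=cv2.cvtColor(c,6)[204:234,302:328]; b=cv2.cvtColor(cv2.imread("pics/side0.png"),6)[204:234,302:328]
for i in range(0,30): print(204+i," ".join("%3d"%v for v in a[i]),"|"," ".join("%3d"%v for v in b[i]))
o=sensors.observe();print(o["ee_pos"],o["wrist_force"])
```

```text
204  38  59  48  31  29  25  26  50  92  29  18  19  25  23  24  32  27  24  24  27  31  29  30  28  32  27 | 170 168 169 169 168 169 169 170 172 169 170 169 169 170 172 171 173 172 169 170 172 169 158 151 156 174
205  19  26  19  25  26  27  25  49  69  23  22  24  30  24  26  25  27  29  27  27  24  25  31  29  24  35 | 143 134 131 133 132 132 137 141 137 133 131 126 120 116 116 122 127 120 122 123 123 133 125 129 133 134
206  17  27  26  25  26  27  27  42  60  26  16  22  18  27  26  25  29  26  14  29  29  32  31  33  60  96 | 114 108 106 109 108 107 110 116 110 111 106 106 100 101  97 103 104 100 101 104 103 108 103 105 108 109
207  25  29  24  25  30  23  22  32  39  25  28  20  24  25  26  25  30  24  27  31  28  25  29  59  99 108 | 112 110 111 108 112 112 111 110 114 111 116 117 114 110 112 114 113 114 114 111 113 113 110 108 110 109
208  26  22  27  29  29  29  25  22  25  20  21  25  24  27  22  25  23  28  24  25  30  31  42  68  85  83 |  82  84  84  86  82  85  84  82  88  82  87  85  87  85  84  87  84  86  85  87  84  85  83  85  83  82
209  29  27  25  29  29  29  2
[... 4689 characters left out ...]
  14  16  20  17  14  25  17  19  19  15  16  18  25  14  47  54  67  77 101 134 135 138 135  70 |  25  28  30  29  23  27  18  28  34  33  32  31  30  30  24  33  69 110  86  78 110 138 150 152 146 108
232  23  26  23  36  34  35  38  41  43  45  43  48  42  50  51  66  69  77  83  81 106 115 114 112 113  93 |  32  29  34  41  43  46  49  46  47  48  52  52  54  60  60  74  80 101  92  97 121 124 122 121 122 116
233  80  80  82  82  80  84  82  83  82  87  83  87  86  86  85  89  91  93  95  95  98  96  96  98  96 101 |  93  92  95  95  94  93  95  93  96  97  96  96  98  97  99 103 104 108 109 108 115 110 106 109 108 112
[0.43928887 0.07208645 0.06291884] [3.27021635 3.27954402 8.50572343]
```

Same as before: the fingers sit on the lever tip and get dragged outward. Lift, come in 5 mm, press again.

Emit:
send_rows:
  plan:
    - [0,0,-0.006,0,0,0,0]
    - [0,-0.002,-0.012,0,0,0,0]
    - [0,-0.005,-0.012,0,0,0,0]
    - [0,-0.005,-0.009,0,0,0,0]
    - [0,-0.005,-0.006,0,0,0,0]

```text
clock: 15.35
ee_pos: [0.4281, 0.0703, 0.0652]
ee_rot: [[-0.18, 0.984, -0.001], [0.984, 0.18, -0.0], [0.0, -0.001, -1.0]]
wrist_force: [-0.3, -0.6, 0.9]
opening: 0.0
gripper_force: 0.0
```

Emit:
send_rows:
  plan:
    - [0,0,0.002,0,0,0,0]
    - [0,0,0.004,0,0,0,0]
    - [0,0,0.006,0,0,0,0]
    - [0,0,0.008,0,0,0,0]
    - [0,0,0.01,0,0,0,0]

```text
clock: 15.85
ee_pos: [0.4294, 0.0704, 0.0562]
ee_rot: [[-0.18, 0.984, 0.001], [0.984, 0.18, 0.0], [-0.0, 0.001, -1.0]]
wrist_force: [-0.4, 0.9, 7.0]
opening: 0.0
gripper_force: 3.3
```

Emit:
send_rows:
  plan:
    - [0,0,0.002,0,0,0,0]
    - [0,0,0.004,0,0,0,0]
    - [0,0,0.006,0,0,0,0]
    - [0,0,0.008,0,0,0,0]

```text
clock: 16.25
ee_pos: [0.4324, 0.0706, 0.0501]
ee_rot: [[-0.18, 0.984, 0.007], [0.984, 0.18, 0.0], [-0.001, 0.007, -1.0]]
wrist_force: [0.9, 1.5, 8.8]
opening: -0.0001
gripper_force: 3.6
```

Emit:
send_rows:
  plan:
    - [0,0,0.002,0,0,0,0]
    - [0,0,0.004,0,0,0,0]
    - [0,0,0.006,0,0,0,0]
    - [0,0,0.008,0,0,0,0]
    - [0,0,0.01,0,0,0,0]

```text
clock: 16.75
ee_pos: [0.4339, 0.0705, 0.0407]
ee_rot: [[-0.18, 0.984, 0.01], [0.984, 0.18, 0.0], [-0.002, 0.01, -1.0]]
wrist_force: [3.4, 1.1, 10.0]
opening: 0.0001
gripper_force: 4.0
```

Emit:
send_rows:
  plan:
    - [0,0.0005,0.001,0,0,0,0]
    - [0,0.001,0.002,0,0,0,0]
    - [0,0.0015,0.003,0,0,0,0]
    - [0,0.002,0.004,0,0,0,0]
    - [0,0.002,0.005,0,0,0,0]

```text
clock: 17.25
ee_pos: [0.436, 0.0708, 0.0357]
ee_rot: [[-0.18, 0.984, 0.01], [0.984, 0.18, 0.0], [-0.002, 0.01, -1.0]]
wrist_force: [3.1, 0.7, 8.1]
opening: 0.0003
gripper_force: 3.8
```

Emit:
send_rows:
  plan:
    - [0,0,0.001,0,0,0,0]
    - [0,0,0.002,0,0,0,0]
    - [0,0,0.003,0,0,0,0]

```text
clock: 17.55
ee_pos: [0.4368, 0.071, 0.033]
ee_rot: [[-0.18, 0.984, 0.012], [0.984, 0.18, 0.001], [-0.002, 0.012, -1.0]]
wrist_force: [4.1, 0.8, 7.7]
opening: 0.0002
gripper_force: 3.8
```

Emit:
send_rows:
  plan:
    - [0,0,0.001,0,0,0,0]
    - [0,0.001,0.002,0,0,0,0]
    - [0,0.001,0.003,0,0,0,0]
    - [0,0.001,0.004,0,0,0,0]

```text
clock: 17.95
ee_pos: [0.4379, 0.0712, 0.0289]
ee_rot: [[-0.18, 0.984, 0.012], [0.984, 0.18, 0.001], [-0.002, 0.012, -1.0]]
wrist_force: [3.8, 1.5, 8.1]
opening: -0.0002
gripper_force: 3.9
```

Emit:
send_rows:
  plan:
    - [0,0,0.001,0,0,0,0]
    - [0,0,0.002,0,0,0,0]

```text
clock: 18.15
ee_pos: [0.4381, 0.0712, 0.0271]
ee_rot: [[-0.179, 0.984, 0.012], [0.984, 0.179, 0.001], [-0.002, 0.012, -1.0]]
wrist_force: [3.7, 1.0, 8.9]
opening: 0.0001
gripper_force: 4.9
```

Emit:
send_rows:
  plan:
    - [0,0,0.001,0,0,0,0]
    - [0,0,0.001,0,0,0,0]

```text
clock: 18.35
ee_pos: [0.4381, 0.0712, 0.0268]
ee_rot: [[-0.18, 0.984, 0.012], [0.984, 0.18, 0.001], [-0.002, 0.012, -1.0]]
wrist_force: [1.6, 1.7, 15.2]
opening: -0.0
gripper_force: 7.5
```

Emit:
send_rows:
  plan:
    - [0,0,0.001,0,0,0,0]
    - [0,0,0.001,0,0,0,0]

```text
clock: 18.55
ee_pos: [0.4382, 0.0712, 0.0266]
ee_rot: [[-0.18, 0.984, 0.012], [0.984, 0.18, 0.001], [-0.002, 0.011, -1.0]]
wrist_force: [-0.9, 1.8, 22.4]
opening: 0.0001
gripper_force: 11.0
```

Firm stop at the same height (0.0266). Withdrawing.

Emit:
send_rows:
  plan:
    - [0,0,-0.01,0,0,0,0]
    - [0,0,-0.03,0,0,0,0]
    - [0,0,-0.06,0,0,0,0]
    - [0,0,-0.09,0,0,0,0]
    - [0,0,-0.12,0,0,0,0]

```text
clock: 19.05
ee_pos: [0.4311, 0.0709, 0.1426]
ee_rot: [[-0.18, 0.984, -0.001], [0.984, 0.18, -0.0], [0.0, -0.001, -1.0]]
wrist_force: [0.2, -0.0, -0.1]
opening: 0.0003
gripper_force: 0.0
```

Emit:
send_rows:
  plan:
    - [0,0,-0.03,0,0,0,0]
    - [0,0,-0.06,0,0,0,0]
    - [0,0,-0.08,0,0,0,0]
    - [0,0,-0.08,0,0,0,0]
    - [0,0,-0.08,0,0,0,0]

```text
clock: 19.55
ee_pos: [0.4314, 0.0709, 0.2214]
ee_rot: [[-0.18, 0.984, -0.0], [0.984, 0.18, -0.0], [0.0, -0.0, -1.0]]
wrist_force: [-0.4, 0.6, 0.0]
opening: 0.0002
gripper_force: 0.0
```

```bash
python3 d.py 0.431 0.070 0.2;  python3 - <<'E'
from h import *
c=camera("side")
a=cv2.cvtColor(c,6)
for r,cc in((range(214,236,1),range(300,332)),(range(172,181),range(240,290,2))):
    for i in r: print(i," ".join("%3d"%a[i,j] for j in cc))
# fixed things, side view shift of meter, pot, screwdriver
s0=cv2.imread("pics/side0.png")
d=cv2.absdiff(c,s0).max(2)
for n,(x,y,w,h) in dict(meter=(278,300,75,50),driver=(238,178,90,30)).items(): print(n,(d[y:y+h,x:x+w]>60).sum())
E
```

```text
shift [-0.0009 -0.0006  0.0214] turn [-0.0005 -0.0001 -0.001 ]
19.55 [0.4314 0.0709 0.2214] [-0.42  0.57  0.04] 0.00017150198586116694 [ -2.   -6.7 104.6  -0.   82.1 -12.4]
214  60  58  60  59  60  58  61  59  58  61  60  64  67  63  63  63  67  64  65  67  65  63  64  67  64  62  65  63  64  65  60  64
215  60  60  57  58  60  60  58  61  60  58  62  61  65  61  62  61  63  65  63  62  66  65  65  65  64  66  64  68  65  64  61  63
216  60  59  60  59  60  60  60  59  63  63  62  64  64  63  64  61  63  62  64  61  63  62  60  65  63  64  65  65  62  63  64  64
217  61  58  60  61  62  61  59  58  58  59  60  64  63  64  63  65  65  62  64  64  63  64  65  65  65  64  65  63  64  62  62  64
218  57  62  60  60  56  60  59  60  57  58  61  64  65  63  65  65  64  63  60  62  66  63  59  66  65  63  64  63  66  64  62  61
219  60  62  56  60  58  59  59  59  60  60  63  66  65  64  65  65  63  64  62  66  65  64  66  66  64  61  67  63  65  63  66  62
220  61  60  59  57  58  57  63  57  57  59  62  65  63  64  63  62  65  62  63  63  65  61  61  63  62  63  63  64  62  64  65  59
221
[... 2231 characters left out ...]
1  56  53  53  49  48  47  48  45 109 110 106 106  42  41
175  43  45  57  42  49  45  51  47  47  39  38  41  42  34  32  26  28  27  30 109 108 109 109  24  26
176  29  78 113  21  24  22  23  11  28  26  23  33  31  74 109  28  28  26  20 111 109 105 109  32  33
177  23  70 110  26 138 138 140 139 107  84 118 122 114 131 136  63  20  29  27 108 110 112 110  33  31
178  35  85 108  24 141 142 156 154 125 116 134 140 138 124 121  87  78  76  73 102 121 124 123  91  88
179  92 104 109  90 115 100 134 131 122 124 110 139 140 131 130 126 143 142 139 138 145 131 162 154 151
180 150 135 149 149 150 147 156 155 156 154 149 158 159 159 161 160 167 167 166 164 149 101 172 168 169
meter 0
driver 344
```

Both levers lie flat and the hand is clear. A quick check that the screwdriver is where it was, then sign off.

Run:
```python
from h import *
def red(i):
    h=cv2.cvtColor(i,cv2.COLOR_BGR2HSV); m=(((h[...,0]<8)|(h[...,0]>172))&(h[...,1]>150)).astype(np.uint8)[175:215,260:328]
    x,y,w,hh=cv2.boundingRect(m); return x,y,w,hh,int(m.sum())
a,b=red(cv2.imread("pics/side0.png")),red(camera("side")); print(a,b)
if max(abs(p-q) for p,q in zip(a[:4],b[:4]))<=2: print(order.sign_off())
```

```text
(27, 9, 34, 9, 263) (27, 9, 34, 9, 263)
the job is handed in; nothing more can be done
None
```

Both raised levers are pressed fully flat, the hand is clear of the panel, the screwdriver and meter are where they were (the pot was not rechecked), and the job is handed in; the highest press was about 33 N, on the first lever at its stop.

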